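# Clear the plaster bin's lid, raise it past balance and hold it just below

## Robot

A 7-joint arm with a two-finger parallel gripper is mounted at the origin on a cart in front of the work surface, level with it; the furniture and walls round the work are solid. World frame = base frame: x ahead of the robot, y to its left, z up, the work surface at z = 0. Lengths are in m, angles in degrees, forces in N, time in s.
With the tool pointing down it reaches from about 0.425 to 0.875 m from the base axis. Payload 4.7 kg.
Tool frame: the origin (TCP) lies at the very end of the fingers, on their centre line; the grasp point (between the pads) lies 19 mm behind it (env.grasp_offset is the distance from the TCP to the grasp point, in m); z points along the fingers, y is the line along which they close (so a half turn about z gives the same grasp; the last joint's range is limited). The gripper opens to 87 mm and grips with 3 to 60 N. Pads are 19 mm wide; open, the fingers measure 117 mm over their backs; the gripper's body (75 mm by 190 mm) begins 51 mm behind the grasp point.
Start: joints at [-69.838, 18.392, -4.016, 83.108, 1.295, 78.541, -3.26], TCP at [0.215, 0.613, 0.223] pointing down, gripper open.
Joint ranges: [-163.93, 163.93], [-17.29, 119.83], [-79.2, 71.16], [3.27, 140.29], [-89.18, 269.18], [5.43, 117.66], [-154.24, 154.24]. Speed limits (degrees/s): [147.25, 147.25, 180, 180, 180, 180, 180].

## Interface

Orientations are given as [roll, pitch, yaw] about the fixed x, y, z axes, in that order (R = Rz(yaw) Ry(pitch) Rx(roll)).
In Python, from cell import env gives the robot as it stands. The module is installed in compiled form; this text tells all that it offers.
- The arm moves only by the tool drive_tool, never from a script. Its argument "moves" is one flat list of numbers, 5 for each row, row after row: the shift along the tool's x, y, z in units of 40 mm (1.0 is 40 mm), then the turn about the tool's z in units of 10 degrees (1.0 is 10 degrees), then the finger opening in mm, from 0 to 87. A call has 1 to 5 rows; each row is the pose to reach, as a shift and turn from the pose commanded when the call began, along the tool's axes at that moment; what a row does not reach only later rows make up. A row lasts 1/8 s, in which the tool goes at most 62.5 mm and 10.7 degrees, less where a joint would pass 70% of its speed; a pose out of reach is approached as far as the arm can. A call with a gripper value outside its range is refused whole. The fingers move at their own pace and stop on an object; "squeeze" is the grip in N (left out, the last holds). Time passes only in rows, so rows that repeat a pose let the fingers close. It gives the time, the measured TCP pose, the force, the opening and the grip force at its end, in the units of the state.
- env.get_obs(): the state, without advancing time (a new reading comes with each control period).
- env.read_camera(name): name is "scene" or "top" or "wrist"; returns (picture, depth): 420x560x3 uint8, red, green, blue; 420x560 float32, m along the optical axis (not along the pixel's ray), 0 where there is no reading.
- env.camera_model(name): a dict with "K" (3x3 intrinsics, pixels), "k1" (the pictures are not rectified: a ray, as slopes to the right and down, at radius r is drawn at 1 + k1 r^2 times it, then the intrinsics apply), "rvec" (rotation vector, rad) and "tvec" (3), from world to camera coordinates, as OpenCV has them; the wrist camera has in their place "tool_from_camera" (4x4, takes a point from camera to tool coordinates, whose origin is the TCP and whose axes are the flange's). Camera axes: x right, y down, z forward; pixel columns grow to the right and rows downward; lengths in m; the calibration is good to about 2 mm. A picture is of the moment at which its call begins: read the wrist's pose just before it. camera_model takes no time and is no camera call.
- env.sign_off(): hands the job in; it is judged then, once.
The state is a dict: "time_s": time; "qpos": joint angles; "joint_velocities": joint speeds; "effort": joint torques, N m; "tool_pos": TCP position; "tool_rot": TCP orientation; "force": force on the tool from outside, world axes, zero at the start; "wrist_torque": the same for the moment, N m; "grip_width": finger opening in m; "grasp_force": force on a finger pad.
Only numpy, scipy, OpenCV 4.12 (cv2) and the standard library are available. Lean on these libraries where they do the work, as an engineer would, in place of code of your own. Each camera call takes 0.05 s, during which the arm holds its last target. There are 200 camera calls.

## Task

Pick up the scraper block and use it, not the fingers, to wipe all three plaster chips off the shut lid of the bench plaster bin into the tray on the bin's side, then stand the scraper back on the worktop, clear of the bin, and let go of it. Then take the lid by its bar, raise it clearly past its balance point (60 degrees open) without letting it fly open to its stop or drop, bring it back and finish while still holding it about 6 degrees below balance, at rest, where the lid would fall shut if released. Leave the small jar, the gel jar and the dropper bottle where they stand.

Things in the scene. Friction and masses are not known exactly. Their poses are not given: they have to be found in the camera images.
- plaster_bin: Fixed white bench bin, 180 (x) x 200 (y) x 97 mm, place and yaw vary. Origin: centre of its underside, on the worktop; x points to the hinge (away from the robot at yaw 0), y to the tray, z up. Shut, the flat rimless steel lid spans x -92 to 88, y -103 to 103 mm, its top 106 mm above the worktop. Lid hinge axis along y at x = 95, z = 100 mm.
- tray_floor (a point): Centre of the floor of the open tray fixed to the bin's +y side, 3 mm above the worktop, at bin (-7, 163.5) mm. The tray is 166 (x) x 125 (y) mm outside, walls 3 mm thick and 35 mm high. Axes as the bin's.
- bin_lid (a joint): Opening angle of the sprung lid: 0 shut, 1.05 rad (60 deg) balance, 1.5 rad stop. Positive turns the front edge up and back, about the bin's +y. Lid 1.5 kg, mostly carried by a spring: below balance it falls shut (about 3 N down at the bar when shut, under 1 N within 0.1 rad of balance), above it springs open likewise.
- lid_handle (a point): Middle of the lid's round steel bar, 12 mm thick, along the bin's y, 98 mm free between two 10 mm posts. Shut: 146 mm above the worktop (40 mm above the lid's top), at bin x = -60 mm: 155 mm before the hinge axis and 46 mm above it. It turns with the lid; axes are the lid's, equal to the bin's when shut.
- scraper_mid (a point): Centre (32.5 mm up) of the loose scraper block, an upright grey block on a black rubber foot, 90 mm long (its x) x 20 mm thick (its y) x 65 mm high, 0.1 to 0.16 kg, standing on the worktop to the right of the bin, in front of the tall capsule mixer (about 335 mm high, its front face some 500 mm ahead of the robot base: keep the arm clear of it).
- chip_a_mid (a point): Centre of a loose plaster chip, about 21 x 18 mm and 9 mm thick, 12 g, lying on the shut lid behind the bar (bin x between 0 and 55 mm), nearest the tray of the three.
- chip_b_mid (a point): The same: middle chip, near the lid's centre line.
- chip_c_mid (a point): The same: chip farthest from the tray.
- dropper_bottle: Bystander: brown dropper bottle 34 mm wide, 109 mm high, loose, to the right of the scraper. Origin under its centre.
- small_jar: Bystander: small white-capped jar 31 mm wide, 32 mm high, loose, to the right of the dropper bottle. Origin under its centre.
- gel_jar: Bystander: jar 39 mm wide, 81 mm high with black cap, loose, on the right. Origin under its centre.

How it is judged:
By the outcome, as a careful person would: the job done as asked, in the order asked, and still so for the second after the job is handed in, while the arm keeps its last pose, push and grip.
It also fails if it takes over 61 s, if anything falls off the work surface, if the arm or the gripper's body presses on something with over 40 N, if the wrist force passes 120 N, or if a joint passes its speed limit or range.

## Working session

There is one attempt and no reset: what is moved stays moved. The work goes in short steps, Python scripts to look and compute and a tool call to move; the robot and the scene stay as the last step left them, time stands still between calls to the robot, and variables do not carry over. Pictures are saved under pics/ and viewed, at most 10 in all, crops included, and the job is handed in when it is done.

Besides the shell and the picture viewer there is one more tool, called after ">>>" as name(argument=value, ...) on one line, values as JSON. drive_tool: Moves the arm, as the interface text tells. Its arguments: {"type":"object","properties":{"moves":{"type":"array","items":{"type":"number"}},"squeeze":{"type":"number"}},"required":["moves"]}

```bash
mkdir -p pics; ls; cat > h.py <<'E'
import numpy as np, cv2
from cell import env
from scipy.spatial.transform import Rotation as R
def snap(n):
    o=env.get_obs(); im,d=env.read_camera(n); m=env.camera_model(n); return o,im,d,m
def cam(m,o=None):
    # returns R_wc, t (camera centre)
    if 'rvec' in m:
        A=cv2.Rodrigues(np.array(m['rvec'],float))[0]; return A.T,-A.T@np.array(m['tvec'],float).ravel()
    T=np.array(m['tool_from_camera']); B=R.from_euler('xyz',o['tool_rot'],degrees=True).as_matrix()
    return B@T[:3,:3], B@T[:3,3]+np.array(o['tool_pos'])
def rays(m,uv):
    K=np.array(m['K']);uv=np.asarray(uv,float).reshape(-1,2)
    d=(uv-[K[0,2],K[1,2]])/[K[0,0],K[1,1]]; s=d.copy()
    for _ in range(30): s=d/(1+m['k1']*(s**2).sum(1,keepdims=True))
    return np.c_[s,np.ones(len(s))]
def onplane(m,uv,z,o=None):
    A,c=cam(m,o); r=rays(m,uv)@A.T; return c+r*((z-c[2])/r[:,2])[:,None]
def cloud(m,d,o=None):
    v,u=np.mgrid[:d.shape[0],:d.shape[1]]; A,c=cam(m,o)
    return ((rays(m,np.c_[u.ravel(),v.ravel()])*d.reshape(-1,1))@A.T+c).reshape(*d.shape,3)
E
python3 - <<'E'
from h import *
for n in ('scene','top'):
    o,im,d,m=snap(n); cv2.imwrite(f'pics/{n}0.png',im[:,:,::-1]); np.savez(f'{n}0.npz',im=im,d=d)
    print(n,cam(m)[1],cam(m)[0][:,2])
print(o)
E
```

```text
pics
scene [-0.46425509 -0.50620807  0.56709611] [ 0.79364749  0.47064571 -0.38550782]
top [0.44095731 0.05255869 1.58664767] [ 0.04081401  0.01104959 -0.99910566]
{'time_s': 0.05, 'qpos': array([-69.83884903,  18.43815823,  -4.01566631,  83.17473426,
         1.29618403,  78.54116585,  -3.26253896]), 'joint_velocities': array([ 0.07197821, -0.00124217, -0.05718033, -0.02819137,  0.02729864,
        0.0163067 ,  0.07147118]), 'effort': array([ 7.28086980e-05, -4.92988694e+01, -4.05953368e-01, -3.13700581e+01,
       -6.42076763e-02,  3.97044222e-02,  8.78320930e-05]), 'tool_pos': array([0.21527489, 0.61272814, 0.22147323]), 'tool_rot': array([-1.79891252e+02,  6.90907194e-03,  1.60646427e+02]), 'force': array([ 0.28598941,  0.25976088, -0.01364676]), 'wrist_torque': array([0.02121685, 0.01907499, 0.04361517]), 'grasp_force': 0.0, 'grip_width': 0.08674329012665438}
```

View pics/scene0.png

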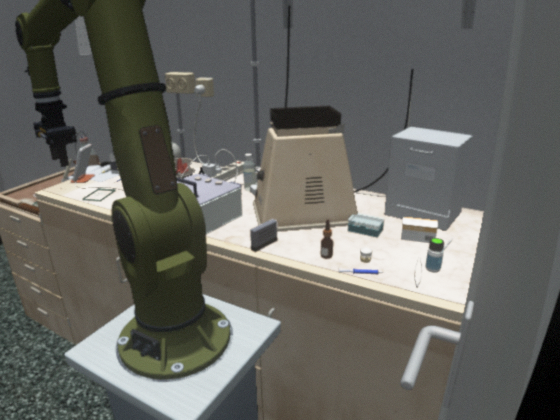

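View pics/top0.png

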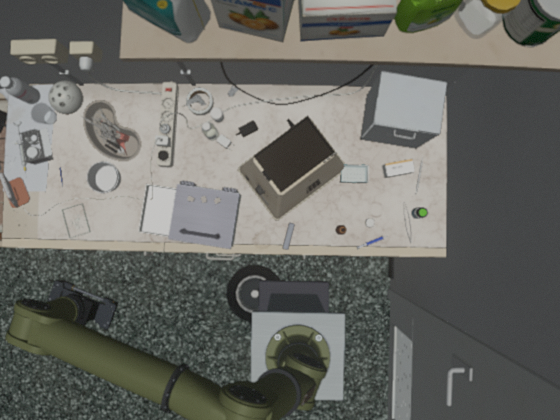

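The scene view shows the bin (about 210,205), the scraper (264,235) and the dropper bottle (327,240). In the top view the lid is at about (205,213), the bar at (200,235), the chips at (193,197), (205,199) and (217,199), the tray at (157,210), the scraper at (289,236) and the mixer at (293,168).

```bash
python3 - <<'E'
from h import *
f=np.load('top0.npz'); im=f['im'];d=f['d'];m=env.camera_model('top')
P=cloud(m,d)
c=im[170:260,130:360]; cv2.imwrite('pics/top0c.png',cv2.resize(c,None,fx=3.4,fy=3.4,interpolation=cv2.INTER_CUBIC)[:,:,::-1])
z=P[...,2]
def rect(mask,name,zz):
    n,l,s,_=cv2.connectedComponentsWithStats(mask.astype(np.uint8)); i=1+s[1:,4].argmax()
    v,u=np.where(l==i); q=onplane(m,np.c_[u,v],zz)[:,:2].astype(np.float32)
    r=cv2.minAreaRect(q*1000); print(name,len(u),r,(u.min(),u.max(),v.min(),v.max()))
w=np.zeros_like(z,bool)
a=w.copy();a[170:255,160:250]=1; rect(a&(abs(z-.107)<.02),'lid',.106)
a=w.copy();a[170:255,135:190]=1; rect(a&(abs(z-.0)<.05)&(z>.02),'traywall',.035)
a=w.copy();a[215:255,275:305]=1; rect(a&(z>.04),'scraper',.065)
a=w.copy();a[220:240,330:350]=1; rect(a&(z>.04),'bottle',.1)
a=w.copy();a[110:220,230:350]=1; rect(a&(z>.03)&(P[...,0]>.4),'mixer',.15); rect(a&(z>.03)&(P[...,0]>.4)&(z<.12),'mixerlow',.05)
print(np.round(z[196:202,185:225:3]*1000))
E
```

```text
lid 3529 ((479.2593994140625, 313.2801513671875), (204.37644958496094, 196.41236877441406), 82.0827407836914) (np.int64(169), np.int64(238), np.int64(180), np.int64(248))
traywall 178 ((491.4024658203125, 486.8855895996094), (107.01923370361328, 167.42210388183594), 82.15855407714844) (np.int64(138), np.int64(176), np.int64(184), np.int64(236))
scraper 166 ((413.09625244140625, 39.78107452392578), (20.16036033630371, 88.64948272705078), 76.13936614990234) (np.int64(283), np.int64(294), np.int64(223), np.int64(249))
bottle 81 ((437.42864990234375, -130.0611114501953), (29.58530616760254, 29.696128845214844), 45.89524459838867) (np.int64(336), np.int64(346), np.int64(225), np.int64(234))
mixer 5881 ((628.5953979492188, 25.669601440429688), (274.0721740722656, 285.0427551269531), 37.9946174621582) (np.int64(240), np.int64(349), np.int64(115), np.int64(217))
mixerlow 718 ((567.5892944335938, -23.309158325195312), (97.38911437988281, 319.1968688964844), 22.825578689575195) (np.int64(258), np.int64(349), np.int64(161), np.int64(217))
[[103. 113. 107. 111. 108. 113. 115. 102. 107. 100. 110. 106. 106. 102.]
 [107. 117. 115. 110. 107. 109. 120. 110. 112. 105. 104. 115. 106. 107.]
 [ 99. 114. 115. 107. 102. 109. 115. 103. 108. 108. 112. 112. 111. 106.]
 [105. 115. 117. 104. 102. 109. 117. 107. 115. 108. 114. 116. 110. 102.]
 [102. 116. 117. 110. 101. 102. 114. 103. 105. 107. 116. 115. 104. 110.]
 [110. 108. 108. 106. 108. 109. 113. 111. 100. 101. 113. 113. 109. 105.]]
```

View pics/top0c.png

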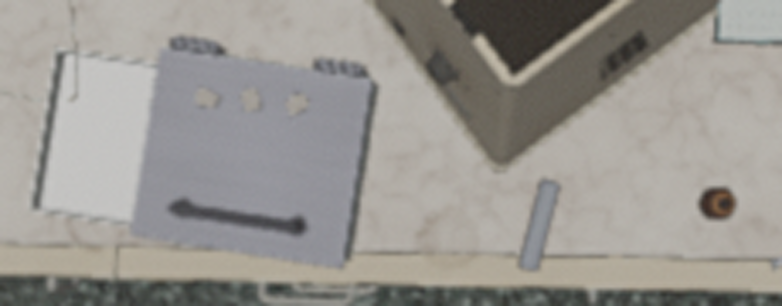

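The crop shows the lid corners at about (162,50), (376,84), (346,267) and (132,236). The chips are at (208,98), (251,99) and (297,103), the bar runs (180,208) to (298,226), and the scraper is at (540,225). So the bin yaw is about -8° and the scraper's long axis is at about -14°.

```bash
python3 - <<'E'
from h import *
m=env.camera_model('wrist'); print(np.round(m['tool_from_camera'],4),m['K'],m['k1'])
mt=env.camera_model('top'); o=np.array([130,170])
def c(a,z): return np.round(onplane(mt,np.array(a)/3.4-.35+o,z)*1000)
print('lid',c([(162,50),(376,84),(346,267),(132,236)],.106))
print('chips',c([(208,98),(251,99),(297,103)],.115)); print('bar',c([(180,208),(298,226)],.152))
print('mixer corner',c([(500,165)],.0),c([(500,165)],.1),c([(512,78)],.335))
ob=env.get_obs(); B=R.from_euler('xyz',ob['tool_rot'],degrees=True).as_matrix()
print('to view', B.T@(np.array([.46,.27,.35])-ob['tool_pos'])/.04)
E
```

```text
[[ 6.000e-04 -9.604e-01 -2.788e-01  7.490e-02]
 [ 1.000e+00  7.000e-04 -2.000e-04  6.000e-04]
 [ 4.000e-04 -2.788e-01  9.604e-01 -1.615e-01]
 [ 0.000e+00  0.000e+00  0.000e+00  1.000e+00]] [[376.67792405   0.         279.90589357]
 [  0.         376.67792405 206.25869592]
 [  0.           0.           1.        ]] -0.058643603010874214
lid [[573. 402. 106.]
 [544. 197. 106.]
 [371. 221. 106.]
 [396. 426. 106.]]
chips [[528. 355. 115.]
 [527. 314. 115.]
 [524. 270. 115.]]
bar [[424. 370. 152.]
 [410. 261. 152.]]
mixer corner [[472.  79.   0.]] [[470.  78. 100.]] [[535.  66. 335.]]
to view [-8.61146275 -6.06340099 -3.1991194 ]
```

>>> drive_tool(moves=[-1.0,-0.5,-1.5,0,87,-2.3,-1.6,-2.5,0,87,-3.6,-2.5,-3,0,87,-4.9,-3.4,-3.2,0,87,-6.2,-4.3,-3.2,0,87])

```text
time_s: 0.72
tool_pos: [0.375, 0.3929, 0.3492]
tool_rot: [179.9, 0.0, 160.7]
force: [0.7, -0.4, 0.3]
grip_width: 0.0872
grasp_force: 0.0
```

>>> drive_tool(moves=[-1.2,-0.9,0,0,87,-2.4,-1.8,0,0,87,-2.4,-1.8,0,0,87,-2.4,-1.8,0,0,87])

```text
time_s: 1.23
tool_pos: [0.4401, 0.2952, 0.348]
tool_rot: [180.0, -0.1, 160.7]
force: [0.3, 0.2, 0.5]
grip_width: 0.0872
grasp_force: 0.0
```

```bash
python3 - <<'E'
from h import *
o,im,d,m=snap('wrist'); cv2.imwrite('pics/w1.png',im[:,:,::-1]); np.savez('w1.npz',im=im,d=d,p=o['tool_pos'],r=o['tool_rot']); print(o['time_s'],o['tool_pos'],o['tool_rot'],o['qpos'],o['joint_velocities'])
E
```

```text
1.225 [0.44011056 0.29519111 0.34804639] [ 1.79991208e+02 -5.96376486e-02  1.60660133e+02] [-47.24944003   1.69089859  10.88153771  88.38621184  -0.37338851
  89.97960864  34.28789342] [-1.21051421  0.30413347 -1.70346205 -0.23480065 -0.15234095 -0.07739251
 -0.00704227]
```

View pics/w1.png

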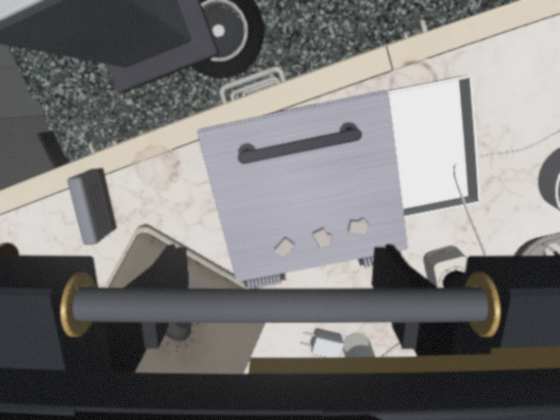

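The wrist view shows the lid corners at about (199,130), (388,91), (408,245) and (237,281). The bar runs (245,155) to (350,132), the chips are at (284,247), (322,238) and (358,227), and the scraper top is at about (80,205).

```bash
python3 - <<'E'
from h import *
f=np.load('w1.npz'); im=f['im'];d=f['d'];m=env.camera_model('wrist'); o={'tool_pos':f['p'],'tool_rot':f['r']}
g=cv2.cvtColor(im,cv2.COLOR_RGB2GRAY)
c=np.array([(199,130),(388,91),(408,245)],np.float32).reshape(-1,1,2)
c=cv2.cornerSubPix(g,c.copy(),(5,5),(-1,-1),(3,30,.01)).reshape(-1,2); print(c)
L=onplane(m,c,.106,o)[:,:2]; fr,fl,bl=L; print('lid',L, np.linalg.norm(fl-fr),np.linalg.norm(bl-fl))
y=fl-fr; x=bl-fl; yaw=np.degrees(np.mean([np.arctan2(-y[0],y[1]),np.arctan2(x[1],x[0])])); print('yaw',yaw)
a=np.radians(yaw); X=np.array([np.cos(a),np.sin(a)]);Y=np.array([-X[1],X[0]])
O=np.mean([fr+.092*X+.103*Y, fl+.092*X-.103*Y, bl-.088*X-.103*Y],0); print('origin',O)
ch=onplane(m,[(284,247),(322,238),(358,227)],.115,o)[:,:2]-O; print('chips bin',np.c_[ch@X,ch@Y])
P=cloud(m,d,o)
# bar
mask=(P[...,2]>.135)&(P[...,2]<.17); mask[:110]=0; mask[175:]=0; mask[:,:230]=0; mask[:,365:]=0; mask&=(g<90)
v,u=np.where(mask); q=onplane(m,np.c_[u,v],.146,o)[:,:2]; r=cv2.minAreaRect((q*1000).astype(np.float32)); print('bar',r, (np.array(r[0])/1000-O)@X,(np.array(r[0])/1000-O)@Y)
# scraper top
mask=np.zeros_like(g,bool); mask[160:250,60:125]=1
mm=mask&(P[...,2]>.02)&(P[...,2]<.09); print(mm.sum())
hsv=cv2.cvtColor(im,cv2.COLOR_RGB2HSV)
for r in range(165,250,8): print(r,g[r,64:122:3])
E
```

```text
[[196.1954  130.42879]
 [388.29205  90.55629]
 [408.      245.     ]]
lid [[0.37162634 0.22569299]
 [0.39933873 0.42877893]
 [0.5730257  0.40638202]] 0.20496799161621626 0.1751250577928327
yaw -7.5590615383583195
origin [0.47520235 0.31537347]
chips bin [[ 0.05423149 -0.03738643]
 [ 0.05230193  0.00642238]
 [ 0.04766114  0.04791151]]
bar ((417.5414123535156, 323.1764831542969), (118.88861083984375, 11.259577751159668), 82.34026336669922) -0.058186324752235494 0.00015001504333022047
2164
165 [154 191 202 206 205 202 205 203 207 206 207 206 205 206 209 206 207 206
 206 204]
173 [207 206 206 207 195 159 108  75  68  70  69  66  54  81 161 159 191 214
 215 217]
181 [206 162 138 141 144 133  88  67  72  69  70  65  63  55 155 211 211 215
 217 215]
189 [159 163 140 139 145 149 123  77  72  67  64  66  72  59  65 195 211 215
 214 213]
197 [217 216 200 137 144 144 141 107  69  65  69  66  60  70  58 113 209 215
 213 214]
205 [216 217 216 175 139 142 148 136  88  72  65  66  66  71  67  58 168 207
 210 214]
213 [211 215 217 214 147 144 145 143 121  75  71  66  64  63  71  60  78 195
 208 210]
221 [208 210 211 208 198 137 144 144 141 104  74  67  67  67  64  68  56 130
 199 199]
229 [216 215 213 213 215 176 139 144 145 132  89  70  70  69  72  72  70 156
 212 213]
237 [214 212 211 211 213 210 150 141 143 145 123  75  69 115 200 209 214 213
 213 214]
245 [212 215 212 212 212 209 209 197 193 192 200 210 213 216 217 213 215 214
 216 215]
```

```bash
python3 - <<'E'
from h import *
f=np.load('w1.npz'); im=f['im'];d=f['d'];m=env.camera_model('wrist'); o={'tool_pos':f['p'],'tool_rot':f['r']}
g=cv2.cvtColor(im,cv2.COLOR_RGB2GRAY)
k=np.zeros_like(g); k[160:250,60:125]=1; k[(g<108)|(g>175)]=0
k=cv2.morphologyEx(k,cv2.MORPH_OPEN,np.ones((3,3),np.uint8))
n,l,s,_=cv2.connectedComponentsWithStats(k); i=1+s[1:,4].argmax(); v,u=np.where(l==i)
q=onplane(m,np.c_[u,v],.065,o)[:,:2]; r=cv2.minAreaRect((q*1000).astype(np.float32)); print(len(u),r,q.mean(0))
T=np.array([*q.mean(0),.10]); B=R.from_euler('xyz',o['tool_rot'],degrees=True).as_matrix()
print('to scraper above',B.T@(T-o['tool_pos'])/.04)
E
```

```text
942 ((414.4220275878906, 40.40424728393555), (19.103824615478516, 90.21099853515625), 76.82166290283203) [0.41388873 0.04074153]
to scraper above [-1.49455817 -6.22032849  6.1986531 ]
```

>>> drive_tool(moves=[0,-1.1,0.8,-0.2,87,-0.2,-2.2,1.7,-0.4,87,-0.5,-3.3,2.5,-0.6,87,-0.8,-4.4,3.3,-0.6,87,-1.2,-5.4,4.2,-0.6,87])

```text
time_s: 1.9
tool_pos: [0.4139, 0.0755, 0.1796]
tool_rot: [180.0, 0.1, 166.9]
force: [0.8, 0.2, 0.2]
grip_width: 0.0872
grasp_force: 0.0
```

>>> drive_tool(moves=[-0.4,-0.8,1.0,0,87,-0.4,-0.8,1.4,0,87,-0.4,-0.8,1.4,0,87,-0.4,-0.8,1.4,0,87])

```text
time_s: 2.4
tool_pos: [0.4233, 0.042, 0.1254]
tool_rot: [180.0, 0.1, 166.8]
force: [0.5, -0.6, 0.4]
grip_width: 0.0869
grasp_force: 0.0
```

```bash
cat >> h.py <<'E'
def to(x,y,z,yaw=None):
    o=env.get_obs(); B=R.from_euler('xyz',o['tool_rot'],degrees=True).as_matrix()
    print('t',o['time_s'],'pos',np.round(o['tool_pos'],4),'rot',np.round(o['tool_rot'],2),'F',np.round(o['force'],1),'gw',round(o['grip_width'],4),'q',np.round(o['qpos'],0))
    print('shift',np.round(B.T@(np.array([x,y,z])-o['tool_pos'])/.04,3))
E
python3 - <<'E'
from h import *
to(.418,.0397,.033)
E
```

```text
t 2.4 pos [0.4233 0.042  0.1254] rot [1.7995e+02 9.0000e-02 1.6683e+02] F [ 0.5 -0.6  0.4] gw 0.0869 q [-36.  -6.  26. 121.   3.  65.  65.]
shift [ 0.119 -0.088  2.31 ]
```

>>> drive_tool(moves=[0.12,-0.09,0.6,0,87,0.12,-0.09,1.2,0,87,0.12,-0.09,1.8,0,87,0.12,-0.09,2.3,0,87,0.12,-0.09,2.3,0,87], squeeze=20)

```text
time_s: 3.02
tool_pos: [0.4167, 0.0386, 0.0322]
tool_rot: [-180.0, -0.1, 166.8]
force: [0.4, -0.4, -0.3]
grip_width: 0.087
grasp_force: 0.0
```

```bash
python3 - <<'E'
from h import *
to(.418,.0397,.033)
E
```

```text
t 3.025 pos [0.4167 0.0386 0.0322] rot [-1.7996e+02 -6.0000e-02  1.6676e+02] F [ 0.4 -0.4 -0.3] gw 0.087 q [-36.   1.  27. 127.  -1.  52.  69.]
shift [-0.025  0.033 -0.019]
```

Reached. Close on it.

>>> drive_tool(moves=[0,0,0,0,40,0,0,0,0,10,0,0,0,0,10,0,0,0,0,10,0,0,0,0,10], squeeze=25)

```text
time_s: 3.65
tool_pos: [0.4171, 0.0377, 0.0325]
tool_rot: [180.0, 0.0, 166.6]
force: [-0.7, -0.2, 0.1]
grip_width: 0.045
grasp_force: 0.0
```

>>> drive_tool(moves=[0,0,0,0,10,0,0,-0.2,0,10,0,0,-0.6,0,10,0,0,-1.0,0,10,0,0,-1.0,0,10])

```text
time_s: 4.28
tool_pos: [0.4181, 0.038, 0.0736]
tool_rot: [179.9, 0.1, 166.6]
force: [-0.3, 0.1, -1.5]
grip_width: 0.02
grasp_force: 24.9
```

>>> drive_tool(moves=[0,0,0.2,0,10,0,0,0.4,0,10,0,0,0.5,0,10,0,0,0.6,0,10])

```text
time_s: 4.78
tool_pos: [0.4167, 0.0376, 0.0476]
tool_rot: [-180.0, -0.0, 166.6]
force: [0.5, -0.0, 0.6]
grip_width: 0.0199
grasp_force: 24.9
```

>>> drive_tool(moves=[0,0,0,0,10,0,0,0.05,0,10,0,0,0.05,0,10])

```text
time_s: 5.15
tool_pos: [0.4176, 0.038, 0.047]
tool_rot: [180.0, 0.0, 166.7]
force: [-0.8, 1.2, 4.3]
grip_width: 0.0201
grasp_force: 25.0
```

>>> drive_tool(moves=[0,0,0.05,0,10,0,0,0.1,0,10,0,0,0.1,0,10])

```text
time_s: 5.52
tool_pos: [0.4183, 0.0385, 0.0459]
tool_rot: [179.9, 0.0, 166.6]
force: [-11.6, -0.7, 32.7]
grip_width: 0.0199
grasp_force: 25.0
```

>>> drive_tool(moves=[0,0,-0.12,0,10,0,0,-0.12,0,10,0,0,-0.12,0,40,0,0,-0.12,0,40,0,0,-0.12,0,40])

```text
time_s: 6.15
tool_pos: [0.4169, 0.0377, 0.047]
tool_rot: [-180.0, -0.0, 166.6]
force: [0.1, 0.7, 0.5]
grip_width: 0.0377
grasp_force: 0.0
```

>>> drive_tool(moves=[0,0,0.15,0,40,0,0,0.25,0,40,0,0,0.25,0,10,0,0,0.25,0,10,0,0,0.25,0,10])

```text
time_s: 6.78
tool_pos: [0.4172, 0.0378, 0.0372]
tool_rot: [180.0, 0.0, 166.6]
force: [-0.7, 0.6, -1.1]
grip_width: 0.0198
grasp_force: 25.0
```

>>> drive_tool(moves=[0,0,0,0,10,0,0,0,0,10], squeeze=30)

```text
time_s: 7.02
tool_pos: [0.4172, 0.0378, 0.0373]
tool_rot: [180.0, 0.0, 166.6]
force: [-0.4, 0.0, -0.2]
grip_width: 0.0195
grasp_force: 30.0
```

>>> drive_tool(moves=[0.03,0,-1.3,0,10,0.05,0,-2.6,0,10,0.1,0.2,-3.8,0,10,0.3,1.0,-4.3,-0.2,10,0.45,2.0,-4.3,-0.4,10])

```text
time_s: 7.65
tool_pos: [0.4192, 0.1206, 0.2114]
tool_rot: [179.8, 0.2, 170.6]
force: [-0.1, -0.0, -2.1]
grip_width: 0.0198
grasp_force: 30.0
```

```bash
python3 - <<'E'
from h import *
to(.5065,.240,.2)
E
```

```text
t 7.65 pos [0.4192 0.1206 0.2114] rot [179.81   0.2  170.61] F [-0.1 -0.  -2.1] gw 0.0198 q [-41.  -9.  20. 113.   3.  75.  58.]
shift [-1.666  3.3    0.303]
```

>>> drive_tool(moves=[-0.5,1.1,0.1,-0.1,10,-1.1,2.2,0.2,-0.17,10,-1.66,3.3,0.3,-0.17,10,-1.66,3.3,0.3,-0.17,10,-1.66,3.3,0.3,-0.17,10])

```text
time_s: 8.28
tool_pos: [0.5046, 0.2384, 0.1965]
tool_rot: [-179.9, -0.1, 172.3]
force: [-0.1, -0.8, -1.1]
grip_width: 0.0198
grasp_force: 30.0
```

```bash
python3 - <<'E'
from h import *
to(.5068,.2395,.1448)
o,im,d,m=snap('wrist'); cv2.imwrite('pics/w2.png',im[:,:,::-1])
E
```

```text
t 8.275 pos [0.5046 0.2384 0.1965] rot [-1.7990e+02 -6.0000e-02  1.7233e+02] F [-0.1 -0.8 -1.1] gw 0.0198 q [-44.   8.  18.  99.  -3.  73.  57.]
shift [-0.053  0.038  1.292]
```

View pics/w2.png

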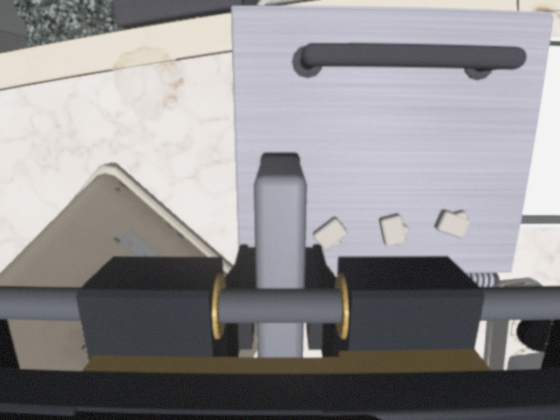

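The wrist view shows the scraper (280,200) square to the lid. The chips at (331,233), (393,229) and (453,223) all lie on its tray side, and the mixer is clear at the lower left.

>>> drive_tool(moves=[-0.05,0,0.4,0,10,-0.05,0,0.8,0,10,-0.05,0,1.1,0,10,-0.05,0,1.25,0,10,-0.05,0,1.25,0,10])

```text
time_s: 8.95
tool_pos: [0.5067, 0.2388, 0.1466]
tool_rot: [-180.0, -0.0, 172.3]
force: [-0.7, -0.8, -1.9]
grip_width: 0.0199
grasp_force: 30.0
```

>>> drive_tool(moves=[0,0,0,0,10,0,0,0,0,10])

```text
time_s: 9.2
tool_pos: [0.5073, 0.2391, 0.1477]
tool_rot: [180.0, 0.0, 172.4]
force: [-0.1, 1.4, -0.3]
grip_width: 0.0195
grasp_force: 30.0
```

>>> drive_tool(moves=[0,0,0.05,0,10,0,0.4,0.05,0,10,0,0.8,0.05,0,10,0,1.2,0.05,0,10,0,1.6,0.05,0,10])

```text
time_s: 9.82
tool_pos: [0.5155, 0.304, 0.1451]
tool_rot: [-180.0, -0.0, 172.4]
force: [0.0, 0.4, -1.5]
grip_width: 0.0195
grasp_force: 30.0
```

>>> drive_tool(moves=[0,0.4,0,0,10,0,0.8,0,0,10,0,1.2,0,0,10,0,1.6,0,0,10,0,2.0,0,0,10])

```text
time_s: 10.45
tool_pos: [0.5262, 0.3827, 0.1451]
tool_rot: [180.0, -0.0, 172.3]
force: [0.6, 0.3, -2.0]
grip_width: 0.0197
grasp_force: 30.0
```

>>> drive_tool(moves=[0,0.4,0,0,10,0,0.8,0,0,10,0,1.2,0,0,10,0,1.2,0,0,10,0,1.2,0,0,10])

```text
time_s: 11.08
tool_pos: [0.5327, 0.4285, 0.145]
tool_rot: [-179.9, 0.0, 172.3]
force: [0.9, -0.1, -0.9]
grip_width: 0.0196
grasp_force: 30.0
```

```bash
python3 - <<'E'
from h import *
to(.532,.427,.15)
o,im,d,m=snap('wrist'); cv2.imwrite('pics/w3.png',im[:,:,::-1])
E
```

```text
t 11.075 pos [0.5327 0.4285 0.145 ] rot [-1.7995e+02  1.0000e-02  1.7232e+02] F [ 0.9 -0.1 -0.9] gw 0.0196 q [-51.  25.  14.  84.  -6.  72.  45.]
shift [ 0.013 -0.04  -0.124]
```

View pics/w3.png

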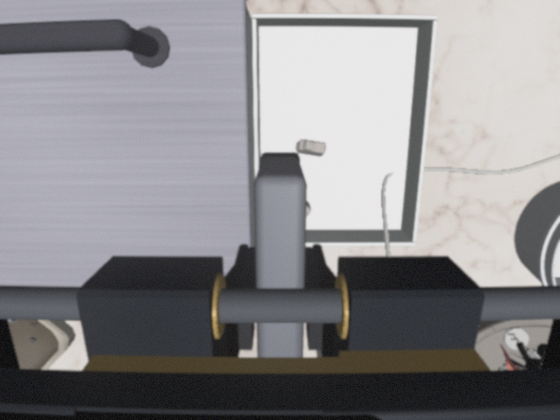

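Two chips are visible in the tray, at (312,147) and partly at (307,208). I'll back off and look for the third.

>>> drive_tool(moves=[0,0,-1.0,0,10,0,-0.8,-1.7,0,10,0.3,-2.1,-1.8,0,10,0.6,-3.4,-1.8,0,10,0.9,-4.7,-1.8,0,10])

```text
time_s: 11.75
tool_pos: [0.4713, 0.2451, 0.2175]
tool_rot: [180.0, 0.0, 172.3]
force: [1.0, 0.1, 0.4]
grip_width: 0.0198
grasp_force: 30.0
```

```bash
python3 - <<'E'
from h import *
to(.418,.12,.21)
o,im,d,m=snap('wrist'); o2,im2,_,_=snap('top')
c=cv2.resize(im2[170:260,130:255],(560,403),interpolation=cv2.INTER_CUBIC)
cv2.imwrite('pics/w4.png',cv2.resize(np.vstack([im,c]),(409,600))[:,:,::-1])
E
```

```text
t 11.75 pos [0.4713 0.2451 0.2175] rot [1.7997e+02 3.0000e-02 1.7226e+02] F [1.  0.1 0.4] gw 0.0198 q [-47.   4.  17. 101.  -1.  75.  53.]
shift [ 0.9   -3.278  0.185]
```

View pics/w4.png

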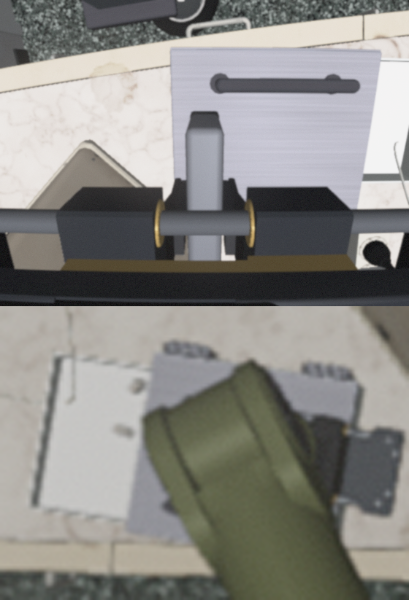

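The top view shows chips in the tray at (122,430) and (138,385), the second possibly two touching. The lid looks clean. I'll carry the scraper back and recheck the chips afterwards.

>>> drive_tool(moves=[0.5,-1.2,0,0,10,0.9,-2.4,0.1,0.1,10,0.9,-3.3,0.2,0.2,10,0.75,-4.3,0.2,0.4,10,0.6,-5.2,0.4,0.57,10])

```text
time_s: 12.48
tool_pos: [0.4206, 0.0431, 0.2019]
tool_rot: [179.9, 0.1, 166.5]
force: [0.7, 0.1, -1.2]
grip_width: 0.02
grasp_force: 30.0
```

```bash
python3 - <<'E'
from h import *
to(.4172,.038,.039)
E
```

```text
t 12.475 pos [0.4206 0.0431 0.2019] rot [1.7989e+02 1.0000e-01 1.6651e+02] F [ 0.7  0.1 -1.2] gw 0.02 q [-38. -11.  26. 116.   5.  74.  62.]
shift [ 0.061 -0.151  4.071]
```

>>> drive_tool(moves=[0.1,-0.15,1.0,0,10,0.1,-0.15,2.0,0,10,0.1,-0.15,3.0,0,10,0.1,-0.15,3.6,0,10,0.1,-0.15,3.85,0,10])

```text
time_s: 13.1
tool_pos: [0.4142, 0.0393, 0.0462]
tool_rot: [-180.0, -0.1, 166.6]
force: [0.4, 0.6, -0.7]
grip_width: 0.0199
grasp_force: 30.0
```

>>> drive_tool(moves=[0,0,0.1,0,10,0,0,0.17,0,10,0,0,0.17,0,10,0,0,0.17,0,10])

```text
time_s: 13.6
tool_pos: [0.4155, 0.04, 0.0409]
tool_rot: [180.0, 0.1, 166.7]
force: [-0.9, 0.1, -1.9]
grip_width: 0.0195
grasp_force: 30.0
```

>>> drive_tool(moves=[0,0,0.04,0,10,0,0,0.08,0,10,0,0,0.08,0,10])

```text
time_s: 13.98
tool_pos: [0.4152, 0.0399, 0.0372]
tool_rot: [180.0, 0.0, 166.6]
force: [-0.5, 0.1, 0.8]
grip_width: 0.0197
grasp_force: 30.0
```

Foot touches. Release, wait for the fingers to open, then rise.

>>> drive_tool(moves=[0,0,0,0,60,0,0,0,0,60,0,0,0,0,60,0,0,0,0,60,0,0,0,0,60])

```text
time_s: 14.6
tool_pos: [0.4151, 0.0398, 0.0372]
tool_rot: [180.0, 0.0, 166.6]
force: [0.1, -0.3, -0.7]
grip_width: 0.058
grasp_force: 0.0
```

>>> drive_tool(moves=[0,0,-0.5,0,60,0,0,-1.5,0,60,0,0,-3.0,0,60,0.1,0.3,-4.3,0,60,0.3,1.5,-4.8,0,60])

```text
time_s: 15.22
tool_pos: [0.4192, 0.1, 0.2331]
tool_rot: [179.7, 0.3, 166.3]
force: [0.6, 0.9, 0.4]
grip_width: 0.0602
grasp_force: 0.0
```

```bash
python3 - <<'E'
from h import *
to(.43,.30,.26)
E
```

```text
t 15.225 pos [0.4192 0.1    0.2331] rot [179.73   0.29 166.33] F [0.6 0.9 0.4] gw 0.0602 q [-42. -11.  22. 112.   4.  78.  55.]
shift [ 0.917  4.926 -0.654]
```

>>> drive_tool(moves=[0.2,1.2,-0.6,0,60,0.4,2.4,-1.0,0.5,60,0.6,3.6,-1.5,1.5,60,0.9,4.9,-1.8,2.5,60,0.9,4.9,-2.0,3.5,60])

```text
time_s: 15.85
tool_pos: [0.4257, 0.3049, 0.3087]
tool_rot: [-180.0, -0.1, 131.7]
force: [0.3, -0.8, -0.5]
grip_width: 0.0598
grasp_force: 0.0
```

```bash
python3 - <<'E'
from h import *
to(.4175,.3232,.2)
o,im,d,m=snap('wrist'); o2,im2,_,_=snap('top')
c=cv2.resize(im2[170:260,130:310],(560,280),interpolation=cv2.INTER_CUBIC)
cv2.imwrite('pics/w5.png',cv2.resize(np.vstack([im,c]),(480,600))[:,:,::-1])
E
```

```text
t 15.85 pos [0.4257 0.3049 0.3087] rot [-1.7997e+02 -6.0000e-02  1.3175e+02] F [ 0.3 -0.8 -0.5] gw 0.0598 q [-49.   1.  11.  93.  -0.  86.   3.]
shift [0.474 0.152 2.719]
```

View pics/w5.png

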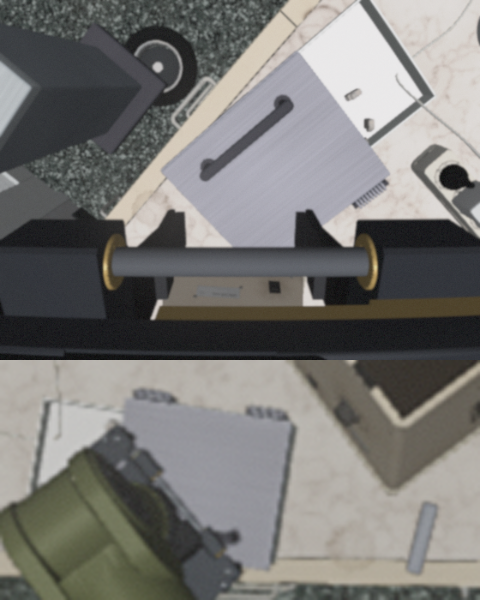

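The wrist view shows chip shapes in the tray at (353,95) and (369,124), and the scraper stands at (423,538) in the lower view. I'll zoom in on the tray to count the chips.

```bash
python3 - <<'E'
from h import *
o,im,d,m=snap('wrist')
c=im[0:180,330:520]; cv2.imwrite('pics/w6.png',cv2.resize(c,None,fx=3.2,fy=3.2,interpolation=cv2.INTER_CUBIC)[:,:,::-1])
E
```

```text
(no output)
```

View pics/w6.png

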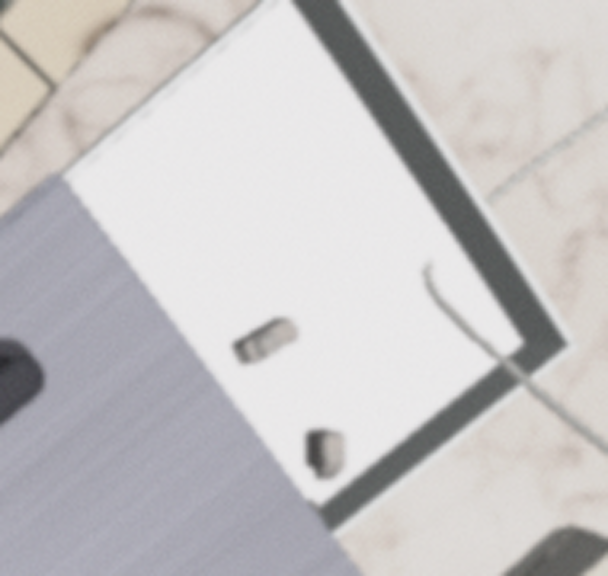

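The zoom shows two chips in the tray, at (265,340) and (325,452). The third could be hidden under the lid's edge, so I'll look from the tray side.

>>> drive_tool(moves=[0.4,0.9,-0.1,1,60,0.8,1.8,-0.2,2,60,1.2,2.7,-0.3,3,60,1.6,3.6,-0.3,4,60,1.6,3.6,-0.3,4.94,60])

```text
time_s: 16.62
tool_pos: [0.4925, 0.4452, 0.3186]
tool_rot: [-179.9, 0.1, 82.2]
force: [-0.3, -0.7, -0.4]
grip_width: 0.0599
grasp_force: 0.0
```

>>> drive_tool(moves=[0,0,0,0,60])

```text
time_s: 16.75
tool_pos: [0.493, 0.4425, 0.3202]
tool_rot: [-180.0, 0.1, 82.4]
force: [0.1, -0.6, 0.2]
grip_width: 0.0602
grasp_force: 0.0
```

```bash
python3 - <<'E'
from h import *
to(.4175,.3232,.2)
o,im,d,m=snap('wrist'); cv2.imwrite('pics/w7.png',im[:,:,::-1])
E
```

```text
t 16.75 pos [0.493  0.4425 0.3202] rot [-1.7998e+02  1.0000e-01  8.2410e+01] F [ 0.1 -0.6  0.2] gw 0.0602 q [-54.  19.  14.  72.  -4.  90. -49.]
shift [-3.201 -1.477  3.012]
```

View pics/w7.png

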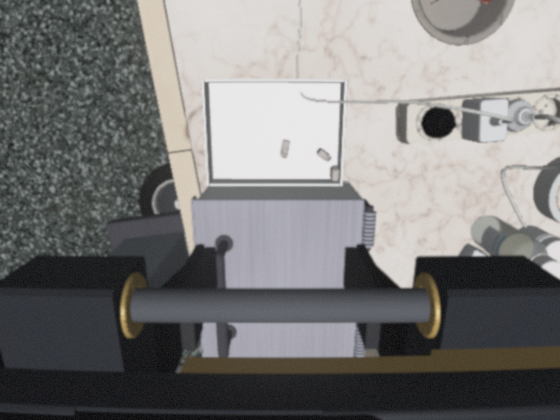

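All three chips are in the tray, at (285,148), (324,155) and (336,173), and the lid is clear. Now the bar.

>>> drive_tool(moves=[-1.0,-0.4,0.5,0,60,-2.0,-0.9,1.4,0,60,-2.9,-1.4,2.4,0,60,-3.2,-1.48,3.0,0,60,-3.2,-1.48,3.0,0,60])

```text
time_s: 17.42
tool_pos: [0.4156, 0.3223, 0.2002]
tool_rot: [-179.9, 0.1, 82.3]
force: [0.5, -0.5, 0.3]
grip_width: 0.0598
grasp_force: 0.0
```

>>> drive_tool(moves=[0,0,0,0,60,0,0,0,0,60])

```text
time_s: 17.68
tool_pos: [0.4176, 0.3258, 0.2027]
tool_rot: [179.9, -0.1, 82.3]
force: [0.4, -0.3, 0.3]
grip_width: 0.0601
grasp_force: 0.0
```

```bash
python3 - <<'E'
from h import *
to(.4175,.3232,.128)
E
```

```text
t 17.675 pos [0.4176 0.3258 0.2027] rot [ 1.7989e+02 -1.3000e-01  8.2320e+01] F [ 0.4 -0.3  0.3] gw 0.0601 q [-54.   4.  14. 102.  -1.  73. -48.]
shift [-0.07   0.003  1.867]
```

>>> drive_tool(moves=[-0.05,0,0.6,0,60,-0.05,0,1.2,0,60,-0.05,0,1.6,0,60,-0.05,0,1.85,0,60,-0.05,0,1.85,0,40], squeeze=15)

```text
time_s: 18.3
tool_pos: [0.4163, 0.3227, 0.1269]
tool_rot: [-180.0, 0.0, 82.3]
force: [0.4, 0.1, -0.2]
grip_width: 0.0558
grasp_force: 0.0
```

>>> drive_tool(moves=[0,0,0,0,25,0,0,0,0,20,0,0,0,0,18,0,0,0,0,18,0,0,0,0,18])

```text
time_s: 18.92
tool_pos: [0.4164, 0.3227, 0.1272]
tool_rot: [180.0, -0.0, 82.2]
force: [0.4, -0.3, -0.3]
grip_width: 0.0192
grasp_force: 0.0
```

>>> drive_tool(moves=[0,0,0,0,5,0,0,0,0,5,0,0,0,0,5,0,0,0,0,5])

```text
time_s: 19.42
tool_pos: [0.4163, 0.3227, 0.1271]
tool_rot: [-180.0, -0.0, 82.2]
force: [0.3, 0.0, 0.9]
grip_width: 0.0114
grasp_force: 15.0
```

```bash
python3 - <<'E'
from h import *
to(.4175,.3232,.128)
E
```

```text
t 19.425 pos [0.4163 0.3227 0.1271] rot [-180.     -0.     82.25] F [0.3 0.  0.9] gw 0.0114 q [-54.   7.  14. 108.  -2.  65. -47.]
shift [ 0.017  0.029 -0.021]
```

```bash
python3 - <<'E'
import numpy as np
r=np.hypot(155,46);p=np.arctan2(46,-155)
for t in list(range(0,72,3))+[54,68]:
    a=p-np.radians(t); print(t,round((r*np.cos(a)+155)/40,2),round(-(r*np.sin(a)-46)/40,2))
E
```

```text
0 0.0 0.0
3 0.07 -0.2
6 0.14 -0.4
9 0.23 -0.59
12 0.32 -0.78
15 0.43 -0.96
18 0.55 -1.14
21 0.67 -1.31
24 0.8 -1.48
27 0.94 -1.63
30 1.09 -1.78
33 1.25 -1.92
36 1.42 -2.06
39 1.59 -2.18
42 1.76 -2.3
45 1.95 -2.4
48 2.14 -2.5
51 2.33 -2.59
54 2.53 -2.66
57 2.73 -2.73
60 2.93 -2.78
63 3.14 -2.82
66 3.35 -2.86
69 3.56 -2.88
54 2.53 -2.66
68 3.49 -2.87
```

Rows at 3° steps, first to 15°.

>>> drive_tool(moves=[0,0.07,-0.2,0,5,0,0.14,-0.4,0,5,0,0.23,-0.59,0,5,0,0.32,-0.78,0,5,0,0.43,-0.96,0,5], squeeze=20)

```text
time_s: 20.05
tool_pos: [0.4327, 0.3204, 0.166]
tool_rot: [-179.9, 0.0, 82.3]
force: [-4.4, 1.0, -3.4]
grip_width: 0.0113
grasp_force: 20.0
```

>>> drive_tool(moves=[0,0.12,-0.18,0,5,0,0.24,-0.35,0,5,0,0.37,-0.52,0,5,0,0.51,-0.67,0,5,0,0.66,-0.82,0,5])

```text
time_s: 20.68
tool_pos: [0.4576, 0.3171, 0.1993]
tool_rot: [-179.8, 0.0, 82.3]
force: [-8.4, 0.5, 2.7]
grip_width: 0.0108
grasp_force: 20.0
```

>>> drive_tool(moves=[0,0.16,-0.14,0,5,0,0.33,-0.28,0,5,0,0.5,-0.4,0,5,0,0.67,-0.52,0,5,0,0.86,-0.62,0,5])

```text
time_s: 21.3
tool_pos: [0.4923, 0.3125, 0.2261]
tool_rot: [-179.9, -0.0, 82.3]
force: [-10.2, -1.9, 10.4]
grip_width: 0.0112
grasp_force: 20.0
```

```bash
cat >> h.py <<'E'
def ang():
    o=env.get_obs(); p=np.array(o['tool_pos'])-[.4163,.3227,.1271]; X=np.array([.991,-.1345])
    bx,bz=-155+p[:2]@X*1000,46+p[2]*1000
    print('r',np.hypot(bx,bz),'theta',163.47-np.degrees(np.arctan2(bz,bx)),'F',o['force'],'v',np.abs(o['joint_velocities']).max())
    print('bin y drift',p[:2]@[.1345,.991])
E
python3 -c "
from h import *
to(.5,.3,.2);ang()"
```

```text
t 21.3 pos [0.4923 0.3125 0.2261] rot [-1.7986e+02 -5.0000e-02  8.2310e+01] F [-10.2  -1.9  10.4] gw 0.0112 q [-50.  10.  17.  93.  -3.  77. -40.]
shift [-0.285  0.233  0.652]
r 164.80361735607434 theta 45.11218984793213 F [-10.20913864  -1.86508674  10.40019423] v 9.154588814284981
bin y drift 0.00011737994647232622
```

>>> drive_tool(moves=[0,0.17,-0.14,0,5,0,0.35,-0.25,0,5,0,0.55,-0.33,0,5,0,0.76,-0.4,0,5])

```text
time_s: 21.8
tool_pos: [0.5247, 0.308, 0.2398]
tool_rot: [179.9, -0.0, 82.2]
force: [-3.4, 0.6, 3.1]
grip_width: 0.0111
grasp_force: 20.0
```

```bash
python3 -c "
from h import *
to(.5,.3,.2);ang()"
```

```text
t 21.8 pos [0.5247 0.308  0.2398] rot [ 1.7995e+02 -3.0000e-02  8.2250e+01] F [-3.4  0.6  3.1] gw 0.0111 q [-48.  13.  18.  89.  -4.  79. -38.]
shift [-0.283 -0.584  0.995]
r 165.17257184301613 theta 57.4251861605194 F [-3.38695851  0.57506235  3.0604983 ] v 9.332059285540188
bin y drift 4.816522155465918e-05
```

>>> drive_tool(moves=[0,0.2,-0.06,0,5,0,0.41,-0.1,0,5,0,0.62,-0.13,0,5,0,0.8,-0.15,0,5,0,0.8,-0.15,0,5])

```text
time_s: 22.42
tool_pos: [0.5565, 0.3036, 0.2448]
tool_rot: [179.9, -0.0, 82.2]
force: [1.3, 1.2, -1.1]
grip_width: 0.0112
grasp_force: 20.0
```

```bash
python3 - <<'E'
from h import *
ang()
f=np.load('top0.npz')
for n in ('scene','top'):
    o,im,d,m=snap(n); P=cloud(m,d); a=np.radians(-7.66)
    q=P-[.4755,.315,0]; bx=q[...,0]*np.cos(a)+q[...,1]*np.sin(a); by=-q[...,0]*np.sin(a)+q[...,1]*np.cos(a)
    hx,hz=bx-.095,q[...,2]-.1
    np.savez(n+'68.npz',im=im,bx=bx,by=by,z=q[...,2],d=d)
    ph=np.degrees(np.arctan2(hz,-hx)); rr=np.hypot(hx,hz)
    k=(rr>.03)&(rr<.2)&(abs(by)<.1)&(hz>.03)&(d>0); print(n,k.sum(),np.histogram(ph[k],np.arange(0,130,5)))
E
```

```text
r 164.2745953321906 theta 68.75942569107774 F [ 1.29998614  1.20509702 -1.11232005] v 0.8047108323991652
bin y drift -6.38594597633418e-05
scene 1938 (array([   0,    0,    0,    0,    0,    0,    0,    0,    0,    0,    0,
          0,   26, 1554,  131,   21,  104,   64,   13,    0,    0,    0,
          0,    0,    0]), array([  0,   5,  10,  15,  20,  25,  30,  35,  40,  45,  50,  55,  60,
        65,  70,  75,  80,  85,  90,  95, 100, 105, 110, 115, 120, 125]))
top 702 (array([  0,   0,   0,   0,   0,   0,   0,   0,   0,   0,   0,   0,   9,
       140, 376,  54,  45,  33,   0,   0,   0,   0,   0,   0,   0]), array([  0,   5,  10,  15,  20,  25,  30,  35,  40,  45,  50,  55,  60,
        65,  70,  75,  80,  85,  90,  95, 100, 105, 110, 115, 120, 125]))
```

>>> drive_tool(moves=[0,-0.22,0.03,0,5,0,-0.45,0.08,0,5,0,-0.68,0.13,0,5,0,-0.87,0.19,0,5,0,-1.01,0.23,0,5])

```text
time_s: 23.15
tool_pos: [0.5145, 0.3093, 0.2359]
tool_rot: [-180.0, -0.0, 82.3]
force: [0.8, 1.3, 2.2]
grip_width: 0.0112
grasp_force: 20.0
```

>>> drive_tool(moves=[0,0,0,0,5,0,0,0,0,5,0,0,0,0,5])

```text
time_s: 23.52
tool_pos: [0.5155, 0.3092, 0.2363]
tool_rot: [-180.0, -0.0, 82.2]
force: [-1.0, 1.9, 3.1]
grip_width: 0.0114
grasp_force: 20.0
```

```bash
python3 - <<'E'
from h import *
ang()
o,im,d,m=snap('scene'); P=cloud(m,d)
q=P-[.4755,.315,0]; a=np.radians(-7.66); bx=q[...,0]*np.cos(a)+q[...,1]*np.sin(a); by=-q[...,0]*np.sin(a)+q[...,1]*np.cos(a)
def fit(bx,by,z,d):
    hx,hz=bx-.095,z-.1; ph=np.degrees(np.arctan2(hz,-hx)); rr=np.hypot(hx,hz)
    k=(rr>.05)&(rr<.18)&(abs(by)<.095)&(hz>.03)&(d>0)&(ph<100); h=np.histogram(ph[k],np.arange(30,100,2)); c=h[1][h[0].argmax()]+1
    k&=abs(ph-c)<4; x,zz=hx[k],hz[k]
    for _ in range(5):
        C=np.c_[x,zz]; mu=C.mean(0); v=np.linalg.svd(C-mu,full_matrices=False)[2]; e=(C-mu)@v[1]; g=abs(e)<.006; x,zz=x[g],zz[g]
    print(len(x),'plane angle',np.degrees(np.arctan2(abs(v[0,1]),-v[0,0]*np.sign(v[0,1]))),'median phi',np.median(ph[k]))
f=np.load('scene68.npz'); fit(f['bx'],f['by'],f['z'],f['d']); fit(bx,by,q[...,2],d)
E
```

```text
r 164.58412474212102 theta 53.99812612493744 F [-0.98148235  1.92172107  3.07782096] v 0.15043633944548282
bin y drift -3.9174796612121036e-05
1281 plane angle 68.78506833125445 median phi 68.75853853732268
789 plane angle 53.56954988242858 median phi 53.68894637679129
```

```bash
python3 -c "
from cell import env
print(env.sign_off())"
```

```text
the job is handed in; nothing more can be done
None
```

I handed in the job at about 23.6 s: all three chips are in the tray, the scraper stands back on the worktop, and the lid went to about 69° and is now held at rest at about 54°, with the jars and dropper bottle untouched.

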